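# Wedge the lathe's tool rest into its tapered dovetail way

## Task

Fit the steel tool rest to the lathe's rest bracket: stand its dovetail foot on the bracket's landing, narrow end towards the jaws, slide it in between them and push it along the tapered way until it wedges tight. A steady, low push of about 15 N makes it tight; never force it with more than about 25 N. Leave it wedged there, and do not disturb the other things on the bench.

Things in the scene. Friction and masses are not known exactly. Their poses are not given: they have to be found in the camera images.
- rest_bar (a point): Loose steel T-shaped tool rest, about 0.45 kg, standing on the bench. This point: centre of its cross bar (90 mm along y, 14 mm thick along x, 24 mm high), 52 mm above the underside of its foot. Grip it here from above, across the 14 mm (along x). A post 14 x 18 mm joins bar and foot. x points to the foot's narrow end, z up.
- rest: The same tool rest; origin: underside of its foot, straight below the bar's centre, same axes. Dovetail foot: 95 mm long (x -60 to +35), 14 mm high, sides leaning in 60 degrees, wider below; underside 52 mm wide at the rear (-x), narrowing 4 degrees a side to 39 mm at the front (+x). The rear end face is flat and upright, there to be pushed; it stays outside the jaws.
- way: Rest bracket fixed to the bench: flat base, x -110 to +105 mm, y -55 to +55 mm, 14 mm thick. Origin: on the bench (underside), below the mouth of the way, on its centre line; x points into the way, z up. From x -110 to 0 the base is a bare landing, top 14 mm above the bench; from x 0 to 100 mm two jaws stand on it, 18 mm high (32 mm above the bench).
- mouth (a point): Mouth of the way, on the centre line at the landing's height: bracket x 0, 14 mm above the bench, same axes as the bracket. The jaws are undercut 60 degrees and close 4 degrees a side, like the foot; here about 49 mm apart at the bottom. They overlap the foot, so it enters only by sliding from the landing through the mouth, not from above.
- far_end (a point): Far end of the way, 100 mm past the mouth; no end stop. The +y jaw is a springy gib, set up to 1.8 mm tighter or looser each job (unmeasured): the rest's bar wedges anywhere 20 to 60 mm past the mouth. From touch the push grows 2 to 6 N a mm; friction keeps it tight. A push high on the bar tips or presses the foot and does not tighten it; push low, on the foot's rear end.
- stake: Bystander, loose: wooden block 75 x 75 x 45 mm with a round steel anvil button on top (68 mm high over all). Leave it alone; origin at the middle of its underside.
- hammer: Bystander, loose: hammer lying at the far side. Leave it alone; origin at the middle of its underside.
- tin: Bystander, loose: plain metal can, 60 mm across, 80 mm high. Leave it alone; origin at the middle of its underside.
- mug: Bystander, loose: white mug, 80 mm across, 90 mm high. Leave it alone; origin at the middle of its underside.
- splash: Bystander, loose: small brass cymbal lying flat, 172 mm across, 26 mm high. Leave it alone; origin at the middle of its underside.
- driver: Bystander, loose: screwdriver lying at the far side. Leave it alone; origin at the middle of its underside.
- collar: Bystander, loose: brass collar, a plain cylinder 44 mm across, 30 mm high. Leave it alone; origin at the middle of its underside.

How it is judged:
By the outcome, as a careful person would: the job done as asked, in the order asked, and still so for the second after the job is handed in, with the robot touching nothing.
It also fails if it takes over 69 s, if anything falls off the work surface, if the arm or the gripper's body presses on something with over 40 N, if the wrist force passes 120 N, or if a joint passes its speed limit or range.

## Robot

A 6-joint arm with a two-finger parallel gripper is mounted at the origin on the work surface. World frame = base frame: x ahead of the robot, y to its left, z up, the work surface at z = 0. Lengths are in m, angles in rad, forces in N, time in s.
With the tool pointing down it reaches from about 0.35 to 0.775 m from the base axis. Payload 7.3 kg.
Tool frame: the origin (TCP) lies on the mounting face of the last link; the fingertips stand 178 mm ahead of it and the grasp point (between the pads) lies 159 mm ahead of it (robot.tcp_to_tips is the distance from the TCP to the fingertips, in m); z points along the fingers, y is the direction in which the jaws open and shut (so a half turn about z gives the same grasp; the last joint's range is limited). The gripper opens to 92 mm and grips with 3 to 60 N. Pads are 19 mm wide; open, the fingers measure 130 mm over their backs; the gripper's body (75 mm by 190 mm) begins 47 mm behind the grasp point.
Start: joints at [1.062, 0.342, 1.524, -0, 1.275, -0.146], TCP at [0.186, 0.491, 0.405] pointing down, gripper open.
Joint ranges: [-2.53, 2.53], [-0.77, 2.02], [0.04, 2.7], [-1, 4.14], [0.28, 2.66], [-3.11, 3.11]. Speed limits (rad/s): [2.57, 2.57, 3.14, 3.14, 3.14, 3.14].

## Interface

Orientations are given as [roll, pitch, yaw] about the fixed x, y, z axes, in that order (R = Rz(yaw) Ry(pitch) Rx(roll)).
In Python, from cell import robot, viewer gives the robot as it stands.
- The arm moves only by the shell command python3 -m creep 'ROWS' [OPENING] [FORCE]. ROWS is JSON, a list that holds one entry, the list of rows, each a list of 6 numbers: the shift along the world's x, y, z in mm, then the turn, a rotation vector about the world's x, y, z in degrees. A call has 1 to 5 rows; each row shifts and turns the pose as measured when the row begins; what a row does not reach is not made up. A row lasts 1/12 s, in which the tool goes at most 41.7 mm and 7.16 degrees, less where a joint would pass 70% of its speed; a pose out of reach is approached as far as the arm can. A call with a gripper value outside its range is refused whole. OPENING is the closure, from -1 (fully open) to 1 (shut), set as the call begins (- or left out, the last holds). The fingers move at their own pace and stop on an object; FORCE is the grip in N (left out, the last holds). Time passes only in rows, so rows that do not move let the fingers close. It gives the time, the measured TCP pose, the force and the opening at its end, in the units of the state.
- robot.observe(): the state, without advancing time (a new reading comes with each control period).
- viewer.read_camera(name): name is "side" or "top"; returns the picture (420x560x3 uint8, blue, green, red); there is no depth.
- viewer.camera_model(name): a dict with "fx", "fy", "cx", "cy" (pixels), "pose" (4x4, takes a point from camera to world coordinates). Camera axes: x right, y up, looking along -z (the intrinsics and any distortion apply to the point x, -y, -z); pixel columns grow to the right and rows downward; lengths in m; the calibration is good to about 2 mm. A picture is of the moment at which its call begins. camera_model takes no time and is no camera call.
- robot.hand_in(): hands the job in, once; it reports no verdict.
The state is a dict: "time": time; "qpos": joint angles; "qvel": joint speeds; "joint_efforts": joint torques, N m; "tool_pos": TCP position; "tool_rot": TCP orientation; "contact_force": force on the tool from outside, world axes, zero at the start; "torque": the same for the moment, N m; "opening": finger opening in m.
Only numpy, scipy, OpenCV 4.12 (cv2) and the standard library are available. Lean on these libraries where they do the work, as an engineer would, in place of code of your own. Each camera call takes 0.05 s, during which the arm holds its last target. There are 200 camera calls.

## Working session

There is one attempt and no reset: what is moved stays moved. The work goes in short steps, Python scripts to look and compute and a shell command to move; the robot and the scene stay as the last step left them, time stands still between calls to the robot, and variables do not carry over. Pictures are saved under pics/ and viewed, about 8 in all and at most 12, crops included, and the job is handed in when it is done.

```bash
ls; mkdir -p pics; python3 - <<'E'
from cell import robot, viewer
import cv2
for n in("side","top"):
    im=viewer.read_camera(n); cv2.imwrite(f"pics/{n}0.png",im)
    m=viewer.camera_model(n); print(n,{k:v for k,v in m.items()})
s=robot.observe(); print(s)
E
```

```text
pics
side {'fx': 478.8268357963412, 'fy': 478.8268357963412, 'cx': 281.2794553192339, 'cy': 208.06572326874135, 'pose': array([[ 0.99242682,  0.08661298, -0.08710456,  0.48110369],
       [-0.12247869,  0.75186778, -0.6478378 , -0.91113583],
       [ 0.00937995,  0.65360006,  0.75678199,  1.12069746],
       [ 0.        ,  0.        ,  0.        ,  1.        ]])}
top {'fx': 437.51043605055565, 'fy': 437.51043605055565, 'cx': 281.2041050421837, 'cy': 212.6164382542101, 'pose': array([[ 0.02616122,  0.98032609, -0.19564344,  0.31317535],
       [-0.99961693,  0.02742251,  0.00374054,  0.01388432],
       [ 0.00903199,  0.19547064,  0.98066796,  1.53670452],
       [ 0.        ,  0.        ,  0.        ,  1.        ]])}
{'time': 0.1, 'qpos': array([ 1.06200355e+00,  3.42667212e-01,  1.52490902e+00, -1.00796242e-05,
        1.27541593e+00, -1.45961618e-01]), 'qvel': array([-0.00015418, -0.00050346, -0.0024164 ,  0.00154213,  0.00246857,
        0.00077797]), 'joint_efforts': array([ 2.28843135e-03, -4.32001591e+01, -2.44694424e+01,  7.20617571e-02,
        5.26789168e-02, -4.98799568e-05]), 'tool_pos': array([0.18623867, 0.49073215, 0.40411129]), 'tool_rot': array([-3.14020662e+00, -1.94014188e-04,  2.77876430e+00]), 'contact_force': array([ 0.74630874, -0.51501878,  0.32044613]), 'torque': array([-0.0226259 ,  0.06365726,  0.00836951]), 'opening': 0.09125502630403962}
```

View pics/top0.png

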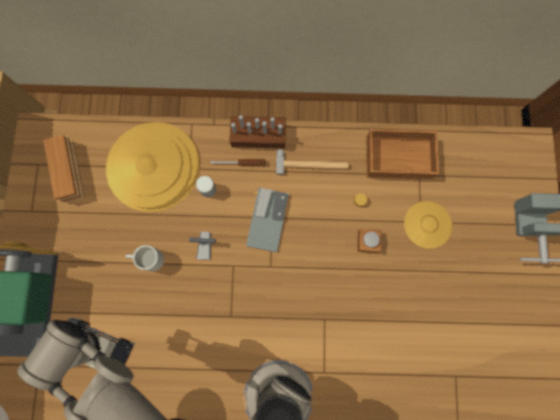

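View pics/side0.png

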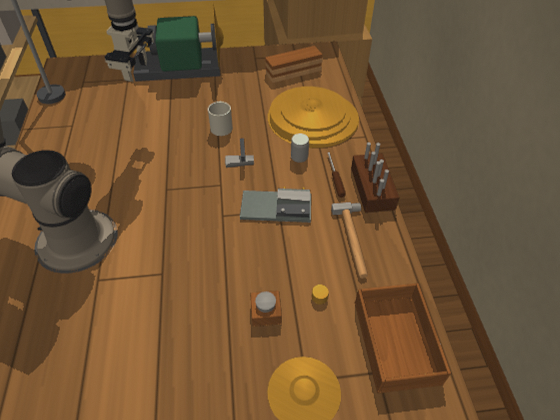

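The top view shows the rest at about (204,245) and the bracket at about (268,220), with its jaws at the image top. In the side view they are at (240,158) and (277,206). I'll enlarge both.

```bash
python3 - <<'E'
import cv2,numpy as np
a=cv2.imread('pics/top0.png')[175:265,180:300]; b=cv2.imread('pics/side0.png')[135:225,215:320]
f=lambda x:cv2.resize(x,(0,0),fx=6.4,fy=6.4,interpolation=cv2.INTER_CUBIC)[:576]
cv2.imwrite('pics/c1.png',f(a)); cv2.imwrite('pics/c2.png',f(b))
E
```

```text
(no output)
```

View pics/c1.png

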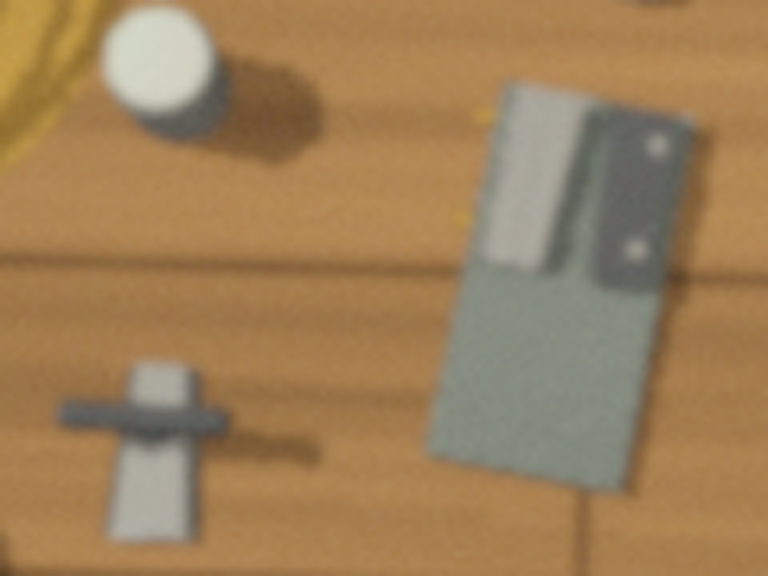

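View pics/c2.png

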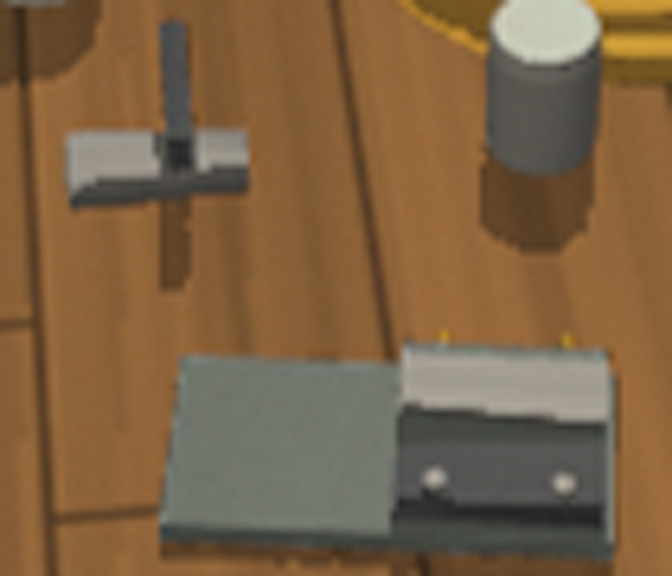

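```bash
cat > h.py <<'E'
import numpy as np
from cell import robot, viewer
def ray(n,u,v,z,m=None):
    m=m or viewer.camera_model(n); P=m['pose']
    d=P[:3,:3]@np.array([(u-m['cx'])/m['fx'],-(v-m['cy'])/m['fy'],-1]); o=P[:3,3]
    return o+d*(z-o[2])/d[2]
def crop(n,o,s,pts,z): return np.array([ray(n,(x+.5)/s-.5+o[0],(y+.5)/s-.5+o[1],z)[:2] for x,y in pts])*1000
E
python3 - <<'E'
from h import *
T=lambda p,z:crop('top',(180,175),6.4,p,z).round(1).tolist()
S=lambda p,z:crop('side',(215,135),6.4,p,z).round(1).tolist()
print('land T rearL,rearR,frontL,frontR',T([(430,455),(628,490),(470,262),(662,290)],.014))
print('jaw top far L,R; near R',T([(510,85),(692,120),(480,262),(655,290)],.032))
print('land S rearL,rearR,mouthL,mouthR',S([(183,357),(165,527),(400,365),(392,530)],.014), 'jawtop far',S([(403,345),(608,352)],.032))
print('foot T z14 rearL,rearR,frL,frR',T([(110,540),(192,540),(134,364),(192,366)],.014))
print('bar T z64',T([(60,399),(60,420),(228,410),(228,432)],.064))
print('foot S z14 rear far, front far, ',S([(68,137),(247,132)],.014),'z0 rear near,front near',S([(70,207),(247,188)],0))
print('bar S z64 far end L,R', S([(162,22),(186,22)],.064),'near',S([(163,135),(190,135)],.064))
E
```

```text
land T rearL,rearR,frontL,frontR [[495.9, 125.3], [479.7, 16.7], [603.7, 107.6], [590.9, 1.0]]
jaw top far L,R; near R [[700.7, 88.2], [683.6, -13.0], [600.4, 101.0], [587.5, 5.0]]
land S rearL,rearR,mouthL,mouthR [[498.2, 123.2], [482.1, 15.4], [603.7, 105.7], [587.7, 1.4]] jawtop far [[604.7, 102.1], [703.2, 86.2]]
foot T z14 rearL,rearR,frL,frR [[444.9, 296.7], [446.1, 252.3], [541.6, 289.7], [541.3, 257.8]]
bar T z64 [[514.3, 318.5], [503.1, 317.8], [510.9, 229.4], [499.2, 228.8]]
foot S z14 rear far, front far,  [[449.4, 287.7], [543.1, 280.9]] z0 rear near,front near [[447.5, 249.5], [540.3, 253.2]]
bar S z64 far end L,R [[503.4, 315.5], [515.8, 314.1]] near [[498.2, 229.6], [511.7, 228.1]]
```

The rest is at about (507,273) mm with yaw -2°. The mouth of the way is at about (597,54) mm with yaw -8.5°. The two views agree, and the lengths match the given sizes. I'll move above the rest.

```bash
python3 -m creep '[[[32,-22,0,0,0,-7.1],[32,-22,0,0,0,-7.1],[32,-22,0,0,0,-7.1],[32,-22,0,0,0,-7.1],[32,-22,0,0,0,-7.1]]]' -0.4
python3 -m creep '[[[32,-22,0,0,0,-7.1],[32,-22,0,0,0,-7.1],[32,-22,-20,0,0,-7.1],[32,-22,-20,0,0,-7.1],[32,-22,-20,0,0,-7.1]]]'
```

```text
time: 0.52
tool_pos: [0.3446, 0.38, 0.4021]
tool_rot: [-3.137, -0.003, 2.157]
contact_force: [0.2, 1.5, -0.7]
opening: 0.0658
time: 0.93
tool_pos: [0.5039, 0.2687, 0.3481]
tool_rot: [3.14, -0.005, 1.531]
contact_force: [0.8, 0.6, 0.4]
opening: 0.0641
```

```bash
python3 -m creep '[[[3,4,-28,0,0,0],[0,0,-28,0,0,0],[0,0,-20,0,0,0],[0,0,0,0,0,0]]]'
python3 - <<'E'
from h import *
import cv2
a=viewer.read_camera('side')[80:200,180:320]; b=viewer.read_camera('top')[190:290,150:267]
cv2.imwrite('pics/d.png',np.hstack([cv2.resize(a,(466,400),interpolation=2),cv2.resize(b,(334,400),interpolation=2)]))
E
```

```text
time: 1.27
tool_pos: [0.5128, 0.2652, 0.2639]
tool_rot: [-3.14, -0.002, 1.512]
contact_force: [-0.2, 0.1, -0.3]
opening: 0.0643
```

View pics/d.png

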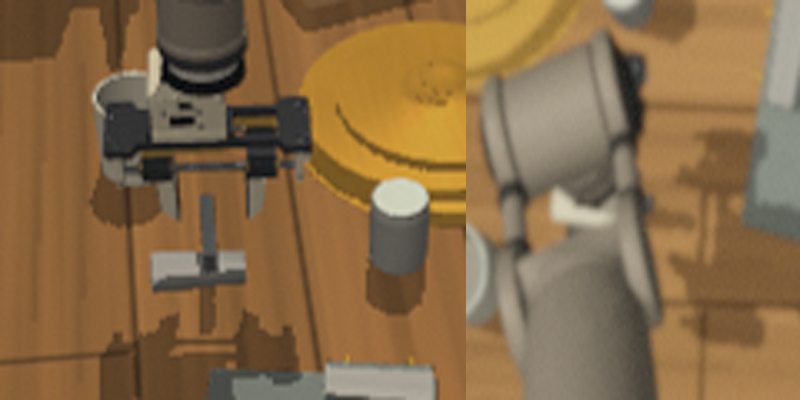

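The side view shows the open fingers straddling the bar, with the bar at crop (208,225) and the fingers at 172 and 255. I'll correct x, y and yaw, then descend.

```bash
python3 -m creep '[[[-5.5,7.5,0,0,0,1.4],[0,0,0,0,0,0]]]'
python3 -m creep '[[[0,0,-20,0,0,0],[0,0,-20,0,0,0],[0,0,-10,0,0,0],[0,0,0,0,0,0]]]'
```

```text
time: 1.53
tool_pos: [0.5082, 0.2746, 0.2705]
tool_rot: [3.134, -0.006, 1.539]
contact_force: [-0.0, -0.4, 0.4]
opening: 0.064
time: 1.87
tool_pos: [0.5084, 0.278, 0.2271]
tool_rot: [3.12, -0.012, 1.546]
contact_force: [-0.0, 0.4, 0.3]
opening: 0.0642
```

```bash
cat > need.py <<'E'
import sys
from h import *
from scipy.spatial.transform import Rotation as R
# target x y z(mm, TCP) yaw(deg)
x,y,z,w=map(float,sys.argv[1:5]); s=robot.observe()
c=R.from_euler('xyz',s['tool_rot']); t=R.from_euler('xyz',[np.pi,0,np.radians(w)])
print('shift',(np.array([x,y,z])-s['tool_pos']*1000).round(1),'turn',np.degrees((t*c.inv()).as_rotvec()).round(2),'F',s['contact_force'].round(1),'t',s['time'],'open',round(float(s['opening']),4))
E
python3 -m creep '[[[-1.4,-5.2,-8,-0.66,1.25,-0.5],[0,0,0,0,0,0]]]'; python3 need.py 507 272.8 211 88
```

```text
time: 2.03
tool_pos: [0.507, 0.2733, 0.2207]
tool_rot: [3.141, 0.001, 1.538]
contact_force: [-0.2, 0.7, -0.3]
opening: 0.0642
shift [ 0.  -0.5 -9.7] turn [ 0.03  0.03 -0.09] F [-0.2  0.7 -0.3] t 2.0333 open 0.0642
```

```bash
python3 -m creep '[[[0,-0.5,-9,0,0,0],[0,0,-1,0,0,0],[0,0,0,0,0,0]]]'; python3 need.py 507 272.8 211 88
python3 -m creep '[[[0,0,0,0,0,0],[0,0,0,0,0,0],[0,0,0,0,0,0],[0,0,0,0,0,0],[0,0,0,0,0,0]]]' 1 40;python3 need.py 507 272.8 211 88
```

```text
time: 2.28
tool_pos: [0.5077, 0.2728, 0.2118]
tool_rot: [3.138, -0.001, 1.537]
contact_force: [0.9, 0.6, 0.2]
opening: 0.0642
shift [-0.7  0.  -0.8] turn [-0.03  0.2  -0.07] F [0.9 0.6 0.2] t 2.2833 open 0.0642
time: 2.7
tool_pos: [0.5081, 0.2728, 0.2126]
tool_rot: [3.137, -0.001, 1.537]
contact_force: [-0.0, -0.2, -0.5]
opening: 0.0355
shift [-1.1  0.  -1.6] turn [-0.06  0.28 -0.05] F [-0.  -0.2 -0.5] t 2.7 open 0.0355
```

```bash
python3 -m creep '[[[0,0,0,0,0,0],[0,0,0,0,0,0],[0,0,0,0,0,0],[0,0,0,0,0,0],[0,0,0,0,0,0]]]' 1 40;python3 -m creep '[[[0,0,0,0,0,0],[0,0,0,0,0,0]]]';python3 need.py 507 272.8 211 88
```

```text
time: 3.12
tool_pos: [0.5076, 0.2729, 0.2128]
tool_rot: [3.138, -0.001, 1.537]
contact_force: [-0.2, -0.9, 0.0]
opening: 0.0135
time: 3.28
tool_pos: [0.5076, 0.2729, 0.2128]
tool_rot: [3.138, -0.001, 1.537]
contact_force: [-0.9, 0.7, 0.1]
opening: 0.0138
shift [-0.6 -0.1 -1.8] turn [-0.06  0.19 -0.05] F [-0.9  0.7  0.1] t 3.2833 open 0.0138
```

```bash
python3 -m creep '[[[0,0,10,0,0,0],[0,0,20,0,0,0],[0,0,20,0,0,0],[0,0,0,0,0,0]]]'; python3 need.py 507.6 272.8 263 81.5
python3 -m creep '[[[6,-26,0,0,0,-1.3],[7,-35,0,0,0,-1.3],[7,-35,0,0,0,-1.3],[7,-35,0,0,0,-1.3],[7,-35,0,0,0,-1.3]]]'; python3 need.py 551.9 60.7 245 81.5
```

```text
time: 3.62
tool_pos: [0.5067, 0.2723, 0.2625]
tool_rot: [-3.139, 0.002, 1.537]
contact_force: [1.3, 2.3, -3.7]
opening: 0.0137
shift [0.9 0.5 0.5] turn [ 0.1  -0.17 -6.55] F [ 1.3  2.3 -3.7] t 3.6167 open 0.0137
time: 4.03
tool_pos: [0.5386, 0.1074, 0.2607]
tool_rot: [-3.139, -0.001, 1.431]
contact_force: [1.6, -0.7, -4.8]
opening: 0.0136
shift [ 13.3 -46.7 -15.7] turn [-0.06 -0.13 -0.49] F [ 1.6 -0.7 -4.8] t 4.0333 open 0.0136
```

```bash
python3 -m creep '[[[7,-25,0,0,0,-0.5],[6,-18,0,0,0,0],[0,0,0,0,0,0]]]'; python3 need.py 551.9 60.7 245 81.5
```

```text
time: 4.28
tool_pos: [0.5523, 0.0557, 0.2582]
tool_rot: [-3.138, 0.002, 1.415]
contact_force: [1.3, -0.1, -4.9]
opening: 0.0137
shift [ -0.4   5.  -13.2] turn [ 0.09 -0.25  0.45] F [ 1.3 -0.1 -4.9] t 4.2833 open 0.0137
```

Now I'll correct, lower to just above the landing, and look.

```bash
python3 -m creep '[[[0,5,-10,0,0,0.4],[0,0,-9,0,0,0],[0,0,0,0,0,0]]]'; python3 need.py 551.9 60.7 227 81.5
python3 - <<'E'
from h import *
import cv2
A=viewer.read_camera('side');B=viewer.read_camera('top')
cv2.imwrite('pics/s1.png',A);cv2.imwrite('pics/t1.png',B)
cv2.imwrite('pics/e.png',cv2.resize(A[140:230,220:330],(0,0),fx=6,fy=6,interpolation=2))
E
```

```text
time: 4.53
tool_pos: [0.5515, 0.0606, 0.2357]
tool_rot: [-3.135, 0.002, 1.42]
contact_force: [-1.1, -0.0, -4.8]
opening: 0.0138
shift [ 0.4  0.1 -8.7] turn [ 0.06 -0.38  0.17] F [-1.1 -0.  -4.8] t 4.5333 open 0.0138
```

View pics/e.png

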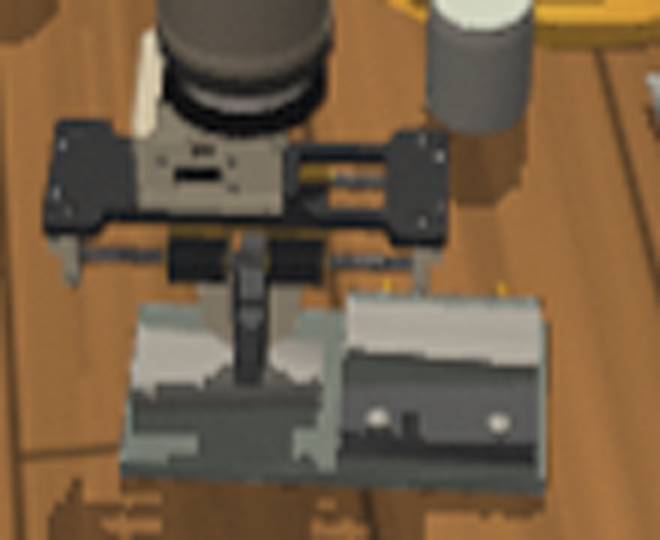

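The foot hovers above the landing, clear of the jaws: rear near corner at (132,432), front at about (322,405), landing near rear corner at (122,462). I'll check that it's centred.

```bash
python3 - <<'E'
from h import *
S=lambda p,z:crop('side',(220,140),6,p,z)
M=np.array([597.4,53.9]);a=np.radians(-8.5);Rm=np.array([[np.cos(a),np.sin(a)],[-np.sin(a),np.cos(a)]])
for n,p,z in [('foot bottom rear near',(132,432),.023),('foot top rear far',(140,328),.037),('foot top rear near',(133,392),.037),('landing rear near',(122,462),.014),('landing rear far',(137,308),.014),('bar top near end',(238,283),.087),('jaw top far, near edge R/L',(345,352),.032),('jaw',(537,365),.032),('nearjaw',(343,398),.032)]:
    print(n,(Rm@(S([p],z)[0]-M)).round(1))
E
```

```text
foot bottom rear near [-105.3  -41.6]
foot top rear far [-105.    16.3]
foot top rear near [-105.2  -27.2]
landing rear near [-109.8  -53.8]
landing rear far [-110.5   51.4]
bar top near end [-52.9   2.4]
jaw top far, near edge R/L [-0.   7.9]
jaw [97.7  2.3]
nearjaw [ -0.1 -23.3]
```

```bash
python3 - <<'E'
from h import *
M=np.array([597.4,53.9]);a=np.radians(-8.5);Rm=np.array([[np.cos(a),np.sin(a)],[-np.sin(a),np.cos(a)]])
f=lambda n,o,s,p,z:(Rm@(crop(n,o,s,[p],z)[0]-M)).round(1)
for p in [(484,262),(548,270),(590,290),(655,290),(510,85),(585,100),(605,105),(692,120)]: print('top jaw',p,f('top',(180,175),6.4,p,.032))
for p in [(400,345),(400,408),(396,460),(605,350),(606,420),(604,460)]: print('side jaw',p,f('side',(215,135),6.4,p,.032))
print('bar near end top',f('side',(220,140),6,(250,318),.087), f('side',(220,140),6,(252,233),.087))
E
```

```text
top jaw (484, 262) [-3.6 44.9]
top jaw (548, 270) [-1.8  9.7]
top jaw (590, 290) [ -8.8 -14.9]
top jaw (655, 290) [ -2.5 -49.9]
top jaw (510, 85) [97.  49.2]
top jaw (585, 100) [95.9  6.8]
top jaw (605, 105) [95.1 -4.6]
top jaw (692, 120) [ 95.1 -53.5]
side jaw (400, 345) [-1.3 48.7]
side jaw (400, 408) [-0.   7.5]
side jaw (396, 460) [ -0.9 -25.4]
side jaw (605, 350) [98.4 48.8]
side jaw (606, 420) [98.3  3.2]
side jaw (604, 460) [ 97.  -22.1]
bar near end top [-45.8 -20.9] [-47.8  37.1]
```

```bash
python3 - <<'E'
import cv2
a=cv2.imread('pics/side0.png')[182:225,272:320];b=cv2.imread('pics/s1.png')[182:225,232:320]
import numpy as np
f=lambda x:cv2.resize(x,(0,0),fx=9,fy=9,interpolation=cv2.INTER_NEAREST)
c=cv2.resize(cv2.imread('pics/top0.png')[182:225,245:295],(0,0),fx=7,fy=7,interpolation=2)
A=np.zeros((387+0,792,3),np.uint8);A[:]=f(b)
B=np.zeros((200,792,3),np.uint8)
cv2.imwrite('pics/g.png',A)
E
```

```text
(no output)
```

View pics/g.png

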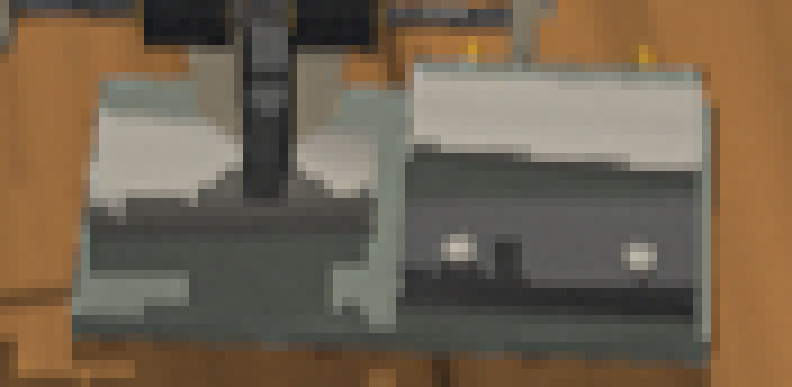

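By the foot's far top edge and near bottom edge, it is centred to about 2 mm, against about 5 mm of entry clearance per side. I'll lower by feel.

```bash
python3 -m creep '[[[0.4,0,-6,0,-0.3,0],[0,0,-2,0,0,0],[0,0,0,0,0,0]]]'; python3 need.py 551.9 60.7 227 81.4; python3 -m creep '[[[0,0,-1,0,0,0],[0,0,0,0,0,0]]]'; python3 need.py 551.9 60.7 227 81.4
```

```text
time: 4.88
tool_pos: [0.5521, 0.0631, 0.2284]
tool_rot: [3.14, 0.001, 1.424]
contact_force: [-0.0, -0.3, -3.8]
opening: 0.0134
shift [-0.2 -2.4 -1.4] turn [ 0.04  0.06 -0.18] F [-0.  -0.3 -3.8] t 4.8833 open 0.0134
time: 5.05
tool_pos: [0.552, 0.0638, 0.2273]
tool_rot: [3.14, 0.001, 1.425]
contact_force: [-0.3, -0.6, -5.0]
opening: 0.0138
shift [-0.1 -3.1 -0.3] turn [ 0.04  0.06 -0.24] F [-0.3 -0.6 -5. ] t 5.05 open 0.0138
```

```bash
python3 -m creep '[[[0,-3,-0.7,0,0,-0.2],[0,0,0,0,0,0]]]'; python3 need.py 551.9 60.7 227 81.4; python3 -m creep '[[[0,0,-0.7,0,0,0],[0,0,0,0,0,0]]]'; python3 need.py 551.9 60.7 227 81.4
```

```text
time: 5.22
tool_pos: [0.5521, 0.0609, 0.227]
tool_rot: [3.14, 0.0, 1.421]
contact_force: [-0.7, 0.3, -4.6]
opening: 0.0138
shift [-0.2 -0.2  0. ] turn [ 0.03  0.11 -0.05] F [-0.7  0.3 -4.6] t 5.2167 open 0.0138
time: 5.38
tool_pos: [0.5523, 0.0606, 0.227]
tool_rot: [3.139, -0.0, 1.421]
contact_force: [0.3, -0.7, -4.9]
opening: 0.0138
shift [-0.4  0.1 -0. ] turn [ 0.02  0.17 -0.01] F [ 0.3 -0.7 -4.9] t 5.3833 open 0.0138
```

```bash
python3 -m creep '[[[0,0,-1.2,0,0,0],[0,0,0,0,0,0]]]'; python3 need.py 551.9 60.7 227 81.4; python3 -m creep '[[[0,0,-1.2,0,0,0],[0,0,0,0,0,0]]]'; python3 need.py 551.9 60.7 227 81.4
```

```text
time: 5.55
tool_pos: [0.5524, 0.0605, 0.2271]
tool_rot: [3.137, -0.0, 1.421]
contact_force: [0.4, 0.3, -4.5]
opening: 0.0139
shift [-0.5  0.2 -0.1] turn [0.03 0.23 0.  ] F [ 0.4  0.3 -4.5] t 5.55 open 0.0139
time: 5.72
tool_pos: [0.5525, 0.0604, 0.227]
tool_rot: [3.136, -0.0, 1.42]
contact_force: [-1.0, 0.3, -3.5]
opening: 0.0136
shift [-0.6  0.3 -0. ] turn [0.03 0.29 0.01] F [-1.   0.3 -3.5] t 5.7167 open 0.0136
```

```bash
python3 -m creep '[[[0,0,-2,0,0.3,0]]]'; python3 need.py 551.9 60.7 227 81.4; python3 -m creep '[[[0,0,-2,0,0,0]]]'; python3 need.py 551.9 60.7 227 81.4
```

```text
time: 5.8
tool_pos: [0.5531, 0.0603, 0.2267]
tool_rot: [3.139, 0.0, 1.42]
contact_force: [-4.8, -0.5, 25.2]
opening: 0.0137
shift [-1.2  0.4  0.3] turn [0.04 0.17 0.01] F [-4.8 -0.5 25.2] t 5.8 open 0.0137
time: 5.88
tool_pos: [0.553, 0.0603, 0.2267]
tool_rot: [3.138, 0.0, 1.421]
contact_force: [-11.0, -0.4, 24.0]
opening: 0.0138
shift [-1.1  0.4  0.3] turn [0.05 0.18 0.01] F [-11.   -0.4  24. ] t 5.8833 open 0.0138
```

```bash
python3 -m creep '[[[0,0,0.3,0,0.2,0],[6,-0.9,0,0,0,0],[6,-0.9,0,0,0,0],[6,-0.9,0,0,0,0]]]'; python3 need.py 574.7 57.3 226.9 81.4;python3 -m creep '[[[5,-0.8,0,0,0,0],[0,0,0,0,0,0]]]'; python3 need.py 577.6 56.9 226.9 81.4
```

```text
time: 6.22
tool_pos: [0.5716, 0.0575, 0.2268]
tool_rot: [-3.141, 0.001, 1.421]
contact_force: [0.7, 0.2, -3.0]
opening: 0.0142
shift [ 3.1 -0.2  0.1] turn [ 0.06 -0.04 -0.02] F [ 0.7  0.2 -3. ] t 6.2167 open 0.0142
time: 6.38
tool_pos: [0.5782, 0.0564, 0.2268]
tool_rot: [-3.14, 0.001, 1.421]
contact_force: [-0.5, -1.2, 1.5]
opening: 0.0138
shift [-0.6  0.5  0.1] turn [ 0.05 -0.12 -0.  ] F [-0.5 -1.2  1.5] t 6.3833 open 0.0138
```

```bash
python3 -m creep '[[[4,-0.5,0,0,0,0],[3,-0.5,0,0,0,0],[0,0,0,0,0,0]]]'; python3 need.py 585.5 55.7 226.9 81.4;python3 -m creep '[[[4,-0.6,0,0,0,0],[2,-0.3,0,0,0,0],[0,0,0,0,0,0]]]'; python3 need.py 590.5 54.9 226.9 81.4
```

```text
time: 6.63
tool_pos: [0.5856, 0.0553, 0.2269]
tool_rot: [-3.137, 0.001, 1.421]
contact_force: [-2.3, 0.8, 2.0]
opening: 0.0138
shift [-0.1  0.4  0. ] turn [ 0.04 -0.29  0.  ] F [-2.3  0.8  2. ] t 6.6333 open 0.0138
time: 6.88
tool_pos: [0.5913, 0.0545, 0.227]
tool_rot: [-3.134, 0.002, 1.421]
contact_force: [-3.9, -0.7, 3.2]
opening: 0.0135
shift [-0.8  0.4 -0.1] turn [ 0.02 -0.45 -0.01] F [-3.9 -0.7  3.2] t 6.8833 open 0.0135
```

The foot front is about 29 mm into the way with no side load. I'll release, raise and go behind the foot.

```bash
Z='[[[0,0,0,0,0,0],[0,0,0,0,0,0],[0,0,0,0,0,0],[0,0,0,0,0,0]]]'; python3 -m creep "[[[0,0,0,0,0,0],[0,0,0,0,0,0],[0,0,0,0,0,0],[0,0,0,0,0,0],[0,0,0,0,0,0]]]" -0.6; python3 -m creep '[[[0,0,12,0,0,0],[0,0,20,0,0,0],[0,0,20,0,0,0],[0,0,0,0,0,0]]]'; python3 need.py 498.5 68.8 275 81.4
```

```text
time: 7.3
tool_pos: [0.5925, 0.0543, 0.2273]
tool_rot: [-3.139, 0.001, 1.421]
contact_force: [-0.4, -0.1, 0.7]
opening: 0.0424
time: 7.63
tool_pos: [0.5923, 0.0542, 0.2822]
tool_rot: [-3.138, 0.001, 1.421]
contact_force: [1.1, -0.7, 0.3]
opening: 0.0692
shift [-93.8  14.6  -7.2] turn [ 0.05 -0.24  0.01] F [ 1.1 -0.7  0.3] t 7.6333 open 0.0692
```

```bash
python3 -m creep '[[[-25,4,0,0,0,0],[-30,4.5,0,0,0,0],[-30,4.5,0,0,0,0],[-8,1,0,0,0,0],[0,0,0,0,0,0]]]' 1 40; python3 -m creep '[[[0,0,0,0,0,0],[0,0,0,0,0,0],[0,0,0,0,0,0],[0,0,0,0,0,0],[0,0,0,0,0,0]]]'; python3 -m creep '[[[0,0,0,0,0,0],[0,0,0,0,0,0],[0,0,0,0,0,0]]]'; python3 need.py 498.5 68.8 199 81.4
python3 - <<'E'
from h import *
import cv2
A=viewer.read_camera('side');B=viewer.read_camera('top')
cv2.imwrite('pics/k.png',np.hstack([cv2.resize(A[140:230,220:330],(440,360),interpolation=2),cv2.resize(B[170:260,230:315],(340,360),interpolation=2)]))
E
```

```text
time: 8.05
tool_pos: [0.4964, 0.0682, 0.2846]
tool_rot: [3.138, 0.001, 1.42]
contact_force: [0.1, 0.0, 0.0]
opening: 0.0449
time: 8.47
tool_pos: [0.5, 0.0676, 0.2852]
tool_rot: [3.134, 0.0, 1.419]
contact_force: [-0.4, 0.4, -0.2]
opening: 0.0116
time: 8.72
tool_pos: [0.5012, 0.0673, 0.2847]
tool_rot: [3.134, 0.0, 1.419]
contact_force: [0.0, 0.5, -0.1]
opening: 0.0004
shift [ -2.7   1.5 -85.7] turn [0.08 0.45 0.12] F [ 0.   0.5 -0.1] t 8.7167 open 0.0004
```

View pics/k.png

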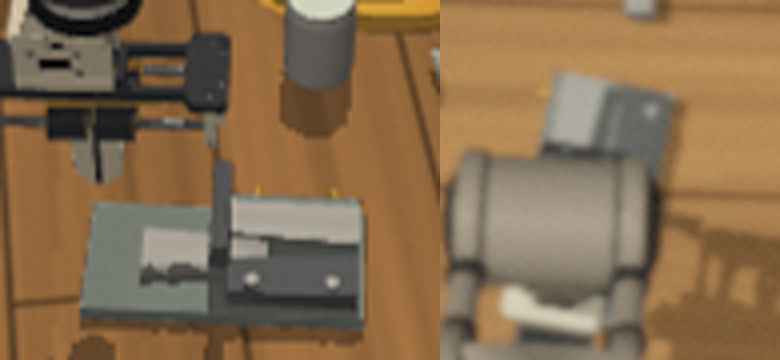

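The rest stands in the mouth, with its foot rear at crop (143,228). The guard ends that hang off the gripper (210,145) could hit the bar in this orientation, so I'll turn the tool 90° before pushing.

```bash
for i in 1 2; do python3 -m creep '[[[0,0,0,0,0,7.1],[0,0,0,0,0,7.1],[0,0,0,0,0,7.1],[0,0,0,0,0,7.1],[0,0,0,0,0,7.1]]]' >/dev/null; done; python3 -m creep '[[[0,0,0,0,0,7.1],[0,0,0,0,0,7.1],[0,0,0,0,0,0]]]'; python3 need.py 508.4 67.3 199 171.4
```

```text
time: 9.9
tool_pos: [0.5007, 0.0675, 0.2848]
tool_rot: [3.134, 0.0, 2.927]
contact_force: [-0.1, 0.8, -0.3]
opening: 0.0004
shift [  7.7  -0.2 -85.8] turn [-0.44  0.08  3.72] F [-0.1  0.8 -0.3] t 9.9 open 0.0004
```

```bash
python3 -m creep '[[[7,0,-20,-0.4,0,3.5],[0,0,-25,0,0,0],[0,0,-22,0,0,0],[0,0,0,0,0,0]]]'; python3 need.py 508.4 67.3 199 171.4
```

```text
time: 10.23
tool_pos: [0.5085, 0.0676, 0.2178]
tool_rot: [3.14, 0.008, 2.976]
contact_force: [-0.5, 0.6, 0.3]
opening: 0.0005
shift [ -0.1  -0.3 -18.8] turn [-0.03  0.46  0.88] F [-0.5  0.6  0.3] t 10.2333 open 0.0005
```

```bash
python3 -m creep '[[[0,0,-12,0,0.4,0.8],[0,0,-5,0,0,0],[0,0,0,0,0,0]]]'; python3 need.py 508.4 67.3 199 171.4
```

```text
time: 10.48
tool_pos: [0.5089, 0.0676, 0.2013]
tool_rot: [3.141, 0.0, 2.982]
contact_force: [-0.4, 0.7, -0.2]
opening: 0.0004
shift [-0.5 -0.3 -2.3] turn [-0.03  0.02  0.53] F [-0.4  0.7 -0.2] t 10.4833 open 0.0004
```

```bash
python3 -m creep '[[[2,-0.4,-2.5,0,0,0.5],[4,-0.6,0,0,0,0],[0,0,0,0,0,0]]]'; python3 need.py 508.4 67.3 199 171.4; python3 -m creep '[[[3,-0.5,0,0,0,0],[2,-0.3,0,0,0,0],[2,-0.3,0,0,0,0],[0,0,0,0,0,0]]]'; python3 need.py 508.4 67.3 199 171.4
```

```text
time: 10.73
tool_pos: [0.5162, 0.0666, 0.2012]
tool_rot: [3.14, 0.004, 2.989]
contact_force: [0.1, -1.6, 0.6]
opening: 0.0003
shift [-7.8  0.7 -2.2] turn [-0.03  0.24  0.16] F [ 0.1 -1.6  0.6] t 10.7333 open 0.0003
time: 11.07
tool_pos: [0.5236, 0.0655, 0.2024]
tool_rot: [3.14, 0.003, 2.988]
contact_force: [-0.5, 0.1, 0.9]
opening: 0.0001
shift [-15.2   1.8  -3.4] turn [-0.04  0.2   0.22] F [-0.5  0.1  0.9] t 11.0667 open 0.0001
```

```bash
python3 -m creep '[[[0,0,-3,0,0,0],[2,-0.3,0,0,0,0],[2,-0.3,-0.5,0,0,0]]]'; python3 need.py 525 65 199 171.4; python3 -m creep '[[[2,-0.3,-0.3,0,0,0],[2,-0.3,-0.3,0,0,0]]]'; python3 need.py 525 65 199 171.4; python3 -m creep '[[[2,-0.3,-0.3,0,0,0],[2,-0.3,-0.3,0,0,0]]]'; python3 need.py 525 65 199 171.4
```

```text
time: 11.32
tool_pos: [0.5266, 0.0651, 0.1987]
tool_rot: [3.141, -0.001, 2.988]
contact_force: [-6.0, 0.1, 4.0]
opening: 0.0004
shift [-1.6 -0.1  0.3] turn [-0.05 -0.03  0.22] F [-6.   0.1  4. ] t 11.3167 open 0.0004
time: 11.48
tool_pos: [0.5298, 0.0647, 0.1978]
tool_rot: [3.141, -0.005, 2.988]
contact_force: [-4.3, 1.1, 4.3]
opening: 0.0004
shift [-4.8  0.3  1.2] turn [-0.07 -0.27  0.21] F [-4.3  1.1  4.3] t 11.4833 open 0.0004
time: 11.65
tool_pos: [0.5331, 0.0643, 0.1971]
tool_rot: [3.141, -0.009, 2.988]
contact_force: [-4.8, 0.6, 4.3]
opening: 0.0002
shift [-8.1  0.7  1.9] turn [-0.08 -0.49  0.2 ] F [-4.8  0.6  4.3] t 11.65 open 0.0002
```

Contact is made, and the foot slides with about 5 N of friction. I'll keep pushing in small steps.

```bash
for i in 1 2 3; do python3 -m creep '[[[2,-0.3,0,0,0,0],[2,-0.3,0,0,-0.1,0]]]' | grep -E 'pos|force'; done; python3 need.py 540 63 199 171.4
```

```text
tool_pos: [0.5363, 0.0638, 0.1969]
contact_force: [-5.8, 0.3, 5.6]
tool_pos: [0.5395, 0.0634, 0.1969]
contact_force: [-5.7, 0.7, 5.3]
tool_pos: [0.5426, 0.063, 0.197]
contact_force: [-6.0, 1.3, 4.3]
shift [-2.6 -0.   2. ] turn [-0.13 -0.91  0.17] F [-6.   1.3  4.3] t 12.15 open 0.0005
```

```bash
python3 -m creep '[[[1.5,-0.3,0.8,0,-0.4,0],[2,-0.3,0.5,0,-0.4,0]]]' | grep -E 'pos|rot|force'; for i in 1 2 3; do python3 -m creep '[[[2,-0.3,0,0,0,0],[2,-0.3,0,0,-0.2,0]]]' | grep -E 'pos|force'; done; python3 need.py 555 60.5 199 171.4
```

```text
tool_pos: [0.5461, 0.0624, 0.1978]
tool_rot: [3.14, -0.003, 2.989]
contact_force: [-1.9, -0.5, -1.4]
tool_pos: [0.5498, 0.0618, 0.1976]
contact_force: [-6.0, 0.3, 4.3]
tool_pos: [0.5531, 0.0613, 0.1976]
contact_force: [-9.3, 1.3, 6.5]
tool_pos: [0.5551, 0.0612, 0.1976]
contact_force: [-11.8, 1.0, 8.9]
shift [-0.1 -0.7  1.4] turn [-0.21 -0.4   0.17] F [-11.8   1.    8.9] t 12.8167 open 0.0002
```

```bash
for i in 1 2; do python3 -m creep '[[[2,-0.3,0.3,0,0,0],[2,-0.3,0.2,0,0,0]]]' | grep -E 'pos|force';  done; python3 need.py 557 60 199 171.4
```

```text
tool_pos: [0.5568, 0.061, 0.1977]
contact_force: [-8.9, 1.7, 5.6]
tool_pos: [0.5585, 0.0609, 0.1978]
contact_force: [-10.2, 0.9, 6.5]
shift [-1.5 -0.9  1.2] turn [-0.3  -1.5   0.16] F [-10.2   0.9   6.5] t 13.15 open 0.0005
```

```bash
for i in 1 2; do python3 -m creep '[[[1,-0.3,0.2,0,-0.5,0]]]' | grep -E 'pos|rot|force';  done; python3 need.py 557 60 199 171.4
```

```text
tool_pos: [0.5582, 0.0608, 0.1978]
tool_rot: [3.14, -0.024, 2.989]
contact_force: [-12.3, 2.2, 8.1]
tool_pos: [0.5577, 0.0608, 0.1978]
tool_rot: [3.139, -0.021, 2.989]
contact_force: [-12.0, 2.4, 7.8]
shift [-0.7 -0.8  1.2] turn [-0.34 -1.18  0.14] F [-12.    2.4   7.8] t 13.3167 open 0.0003
```

```bash
python3 -m creep '[[[1.6,-0.3,0.2,0,-0.5,0]]]' | grep -E 'pos|rot|force'; python3 -m creep '[[[2,-0.3,0.2,0,-0.6,0]]]' | grep -E 'pos|rot|force'; python3 need.py 557 60 199 171.4
```

```text
tool_pos: [0.5574, 0.0607, 0.1977]
tool_rot: [3.138, -0.02, 2.989]
contact_force: [-13.8, 0.8, 11.5]
tool_pos: [0.5573, 0.0606, 0.1977]
tool_rot: [3.137, -0.017, 2.989]
contact_force: [-14.7, 1.2, 11.4]
shift [-0.3 -0.6  1.3] turn [-0.38 -0.92  0.12] F [-14.7   1.2  11.4] t 13.4833 open 0.0005
```

```bash
python3 -m creep '[[[2.2,-0.3,0.8,0,-0.6,0]]]' | grep -E 'pos|rot|force'; python3 -m creep '[[[2.4,-0.3,0.6,0,-0.6,0]]]' | grep -E 'pos|rot|force'; python3 need.py 557 60 199 171.4
```

```text
tool_pos: [0.5573, 0.0606, 0.1978]
tool_rot: [3.137, -0.015, 2.99]
contact_force: [-11.9, 1.0, 0.9]
tool_pos: [0.5572, 0.0605, 0.1977]
tool_rot: [3.136, -0.014, 2.99]
contact_force: [-14.6, 0.2, 10.1]
shift [-0.2 -0.5  1.3] turn [-0.42 -0.73  0.09] F [-14.6   0.2  10.1] t 13.65 open 0.0003
```

```bash
for i in 1 2 3; do python3 -m creep '[[[2.7,-0.4,0.7,0,-0.6,0]]]' | grep -E 'pos|rot|force'; done; python3 need.py 557 60 199 171.4
```

```text
tool_pos: [0.5572, 0.0604, 0.1977]
tool_rot: [3.136, -0.014, 2.99]
contact_force: [-16.8, 1.0, 10.8]
tool_pos: [0.5571, 0.0603, 0.1977]
tool_rot: [3.135, -0.013, 2.991]
contact_force: [-16.3, 0.5, 9.2]
tool_pos: [0.5571, 0.0602, 0.1977]
tool_rot: [3.135, -0.013, 2.991]
contact_force: [-15.4, 0.7, 9.0]
shift [-0.1 -0.2  1.3] turn [-0.5  -0.7   0.04] F [-15.4   0.7   9. ] t 13.9 open 0.0003
```

```bash
for i in 1 2 3 4; do python3 -m creep '[[[3.3,-0.5,1.2,0,-0.7,0]]]' | grep -E 'pos|rot|force'; done
```

```text
tool_pos: [0.5574, 0.06, 0.1978]
tool_rot: [3.134, -0.013, 2.991]
contact_force: [-15.2, 1.1, 2.9]
tool_pos: [0.5574, 0.06, 0.1977]
tool_rot: [3.134, -0.013, 2.991]
contact_force: [-18.2, 0.9, 6.6]
tool_pos: [0.5575, 0.0599, 0.1977]
tool_rot: [3.133, -0.013, 2.992]
contact_force: [-17.9, 1.9, 8.6]
tool_pos: [0.5575, 0.0597, 0.1977]
tool_rot: [3.132, -0.013, 2.992]
contact_force: [-16.8, 1.0, 7.7]
```

It holds at about 17–18 N with almost no movement, so it is wedged. I'll back off gently, raise and look.

```bash
python3 -m creep '[[[-4,0.6,0,0,0,0],[-8,1.2,0,0,0,0],[-12,1.8,0,0,-0.3,0],[-15,2,0,0,-0.3,0],[0,0,0,0,0,0]]]'; python3 -m creep '[[[0,0,25,0,0,0],[-10,0,35,0,0,0],[-30,0,35,0,0,0],[-38,0,10,0,0,0],[-30,0,10,0,0,0]]]'
python3 - <<'E'
from h import *
import cv2
A=viewer.read_camera('side');B=viewer.read_camera('top')
cv2.imwrite('pics/s9.png',A);cv2.imwrite('pics/t9.png',B)
cv2.imwrite('pics/m.png',np.hstack([cv2.resize(A[150:230,230:330],(450,360),interpolation=2),cv2.resize(B[170:260,230:315],(340,360),interpolation=2)]))
E
```

```text
time: 14.65
tool_pos: [0.5186, 0.0652, 0.1982]
tool_rot: [3.13, 0.006, 2.992]
contact_force: [-0.9, 1.2, 0.1]
opening: 0.0002
time: 15.07
tool_pos: [0.4171, 0.0641, 0.3141]
tool_rot: [3.129, 0.018, 2.991]
contact_force: [-0.4, -0.7, 0.2]
opening: 0.0001
```

View pics/m.png

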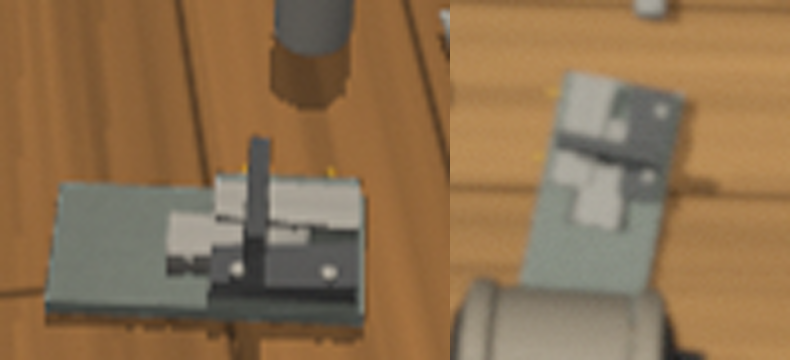

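The rest is upright and square in the jaws. Its bar is about 29 mm past the mouth, with the foot rear at crop (168,240) and the mouth at (213,240). I'll check the bystanders by image difference, then hand in.

```bash
python3 - <<'E'
from h import *
import cv2
a=cv2.imread('pics/side0.png');b=cv2.imread('pics/s9.png')
d=cv2.absdiff(a,b).max(2)
for n,(x0,x1,y0,y1) in dict(stake=(245,290,285,330),hammer=(330,370,200,280),tin=(288,312,133,165),mug=(205,235,100,137),splash=(265,345,355,420),driver=(325,348,150,198),collar=(308,332,283,303)).items(): print(n,(d[y0:y1,x0:x1]>50).sum())
print(robot.observe()['contact_force'].round(1)); print(robot.hand_in())
E
```

```text
stake 0
hammer 0
tin 0
mug 411
splash 0
driver 0
collar 0
[-0.7 -0.1 -0. ]
the job is handed in; nothing more can be done
None
```

```bash
python3 - <<'E'
import cv2
d=cv2.absdiff(cv2.imread('pics/top0.png'),cv2.imread('pics/t9.png')).max(2)
print((d[243:275,122:166]>50).sum(),(d[243:275,122:166]>25).sum())
E
```

```text
0 0
```

The tool rest is wedged in the bracket's way, and the job is handed in at about 15 s of the 69 s allowed. I gripped it by the bar, set it on the landing, slid the foot into the mouth and released it. Then I pushed low on the foot's rear face with the closed fingers.

**Wedging:** the push rose to a steady 16–18 N, with an 18.2 N peak along the way, and the rest stopped moving. During the push there was also up to about 11 N of downward force on the foot. Lowering it onto the landing earlier briefly peaked at about 25 N downward.

**Last checks:**
- **Rest:** in the last picture it stands square and upright in the jaws, with the bar about 29 mm past the mouth (expected 20–60 mm).
- **Robot:** the arm was clear of everything, and the contact force read about zero.
- **Bystanders:** the side view showed no change for six of them. It did flag the mug, probably because the arm was in front of it. The top view showed the mug unchanged, though I compared that only after handing in.

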